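# Stroke the desk lamp's touch strip up to full brightness

### The job

Turn the desk lamp up to full: with the gripper closed, set the fingertips lightly on the white curved touch strip beside the shortest copper bar and slide them round the curve to the longest copper bar, in one unbroken stroke, not lifting off on the way and never pressing hard. Finish there: the program ends with the fingertips still resting lightly on the strip at the longest bar, which stores the setting. Grasp and lift nothing, and leave the lamp and the things around it where they stand.

Things in the scene. Friction and masses are not known exactly. Their poses are not given: they have to be found in the camera images.
- lamp: Black LED desk lamp, loose, 1.4 to 2.3 kg. Round base 210 mm across, deck 22 mm above the desk; 14 mm stem rising 72 mm behind the base centre, leaning back; LED bar 350 mm up, swung out to the lamp's left behind the strip. Origin: centre of the underside, on the desk. -x: front (strip side, roughly to the robot); +x: to the stem; +y: the lamp's left; z up.
- strip: White sprung touch strip on the base: arc 16 mm wide, centre-line radius 85 mm about the lamp's axis, 75 degrees to each side of the front (-x). Flat top at rest 30 mm above the desk, 8 mm above the deck; gives down: 0.3 N to start, then 0.6 N/mm, hard stop 6 mm down (4 N). Origin: on the lamp's axis at the strip's top, sinks with it; axes as the lamp's.
- mark0 (a point): Point on the centre line of the strip's top (rest height, fixed to the lamp; z up) beside the shortest bar, dim end, 66 degrees to the lamp's left (+y) of the front. The copper bar (6 mm long, 6 mm wide, flat) lies radially on the deck just inside the strip; marks are 22 degrees (33 mm along the strip) apart.
- mark1 (a point): Point on the centre line of the strip's top (rest height, fixed to the lamp; z up) beside the bar 2 of 7 counted from the shortest, 44 degrees to the lamp's left (+y) of the front. The copper bar (10 mm long, 6 mm wide, flat) lies radially on the deck just inside the strip; marks are 22 degrees (33 mm along the strip) apart.
- mark2 (a point): Point on the centre line of the strip's top (rest height, fixed to the lamp; z up) beside the bar 3 of 7 counted from the shortest, 22 degrees to the lamp's left (+y) of the front. The copper bar (14 mm long, 6 mm wide, flat) lies radially on the deck just inside the strip; marks are 22 degrees (33 mm along the strip) apart.
- mark3 (a point): Point on the centre line of the strip's top (rest height, fixed to the lamp; z up) beside the bar 4 of 7 counted from the shortest, exactly at the front. The copper bar (18 mm long, 6 mm wide, flat) lies radially on the deck just inside the strip; marks are 22 degrees (33 mm along the strip) apart.
- mark4 (a point): Point on the centre line of the strip's top (rest height, fixed to the lamp; z up) beside the bar 5 of 7 counted from the shortest, 22 degrees to the lamp's right (-y) of the front. The copper bar (22 mm long, 6 mm wide, flat) lies radially on the deck just inside the strip; marks are 22 degrees (33 mm along the strip) apart.
- mark5 (a point): Point on the centre line of the strip's top (rest height, fixed to the lamp; z up) beside the bar 6 of 7 counted from the shortest, 44 degrees to the lamp's right (-y) of the front. The copper bar (26 mm long, 6 mm wide, flat) lies radially on the deck just inside the strip; marks are 22 degrees (33 mm along the strip) apart.
- mark6 (a point): Point on the centre line of the strip's top (rest height, fixed to the lamp; z up) beside the longest bar, bright end, 66 degrees to the lamp's right (-y) of the front. The copper bar (30 mm long, 6 mm wide, flat) lies radially on the deck just inside the strip; marks are 22 degrees (33 mm along the strip) apart.
- mug: Blue ceramic mug, 80 mm across, 92 mm high, handle at its +y; a bystander at the lamp's left. Origin: centre of the underside.
- pen_pot: Grey pen pot, 76 mm across and 85 mm high, with pens and pencils up to 130 mm; a bystander behind the lamp to its left. Origin: centre of the underside.
- plant: Succulent in a white pot, 100 mm across, about 165 mm high; a bystander behind the lamp to its right. Origin: centre of the underside.
- notebook: Red closed pocket notebook, 148 x 105 x 14 mm, lying flat; a bystander at the lamp's right. Origin: centre of the underside, x along its length.

How it is judged:
By the outcome, as a careful person would: the job done as asked, in the order asked, and still so for the second after the job is handed in, while the arm keeps its last pose, push and grip.
It also fails if it takes over 37 s, if anything falls off the work surface, if the arm or the gripper's body presses on something with over 40 N, if the wrist force passes 120 N, or if a joint passes its speed limit or range.

### The arm

A 6-joint arm with a two-finger parallel gripper is mounted at the origin on the work surface. World frame = base frame: x ahead of the robot, y to its left, z up, the work surface at z = 0. Lengths are in m, angles in rad, forces in N, time in s.
With the tool pointing down it reaches from about 0.35 to 0.725 m from the base axis. Payload 4.3 kg.
Tool frame: the origin (TCP) lies between the finger pads, 19 mm behind the fingertips; this is the grasp point; z points along the fingers, y is the line along which they close (so a half turn about z gives the same grasp; the last joint's range is limited). The gripper opens to 85 mm and grips with 20 to 120 N. Pads are 22 mm wide; open, the fingers measure 114 mm over their backs; the gripper's body (76 mm by 85 mm) begins 54 mm behind the grasp point. The pads swing forward as they close: fully open they stand 13 mm farther back than shut.
Start: joints at [-1.372, 0.377, 0.081, 1.274, 0, 1.46], TCP at [0.175, -0.548, 0.25] pointing down, gripper open.
Joint ranges: [-2.72, 2.72], [-0.84, 1.66], [-1.02, 1.22], [-1.77, 2.12], [-1.37, 1.28], [-3.14, 3.14]. Speed limits (rad/s): [2.57, 2.57, 3.14, 3.14, 3.14, 3.14].

### API

Orientations are given as a unit quaternion [w, x, y, z].
In Python, from cell import arm gives the robot as it stands.
- The arm moves only by the tool send_rows, never from a script. Its argument "moves" is text: rows parted by semicolons, each of 7 numbers parted by spaces: the opening, from 0 (shut) to 1 (fully open), then the shift along the tool's x, y, z in cm, then the turn, a rotation vector about the tool's x, y, z in degrees. In form: fingers tx ty tz ax ay az; .... A call has 1 to 20 rows; each row is the pose to reach, as a shift and turn from the pose commanded when the call began, along the tool's axes at that moment; what a row does not reach only later rows make up. A row lasts 1/12 s, in which the tool goes at most 41.7 mm and 7.16 degrees, less where a joint would pass 70% of its speed; a pose out of reach is approached as far as the arm can. A call with a gripper value outside its range is refused whole. The fingers move at their own pace and stop on an object; the grip force is fixed at half the most. Time passes only in rows, so rows that repeat a pose let the fingers close. It gives the time, the measured TCP pose, the force, the opening and the grip force at its end, in the units of the state.
- arm.get_state(): the state, without advancing time (a new reading comes with each control period).
- arm.get_image(name): name is "side" or "top" or "wrist"; returns the picture (400x640x3 uint8, red, green, blue); there is no depth.
- arm.camera_info(name): a dict with "fx", "fy", "cx", "cy" (pixels), "D" ([k1, k2, p1, p2, k3] as OpenCV has them; the pictures are not rectified), "cam_to_world" (4x4, takes a point from camera to world coordinates). Camera axes: x right, y down, z forward; pixel columns grow to the right and rows downward; lengths in m; the calibration is good to about 2 mm. A picture is of the moment at which its call begins: read the wrist's pose just before it. camera_info takes no time and is no camera call; for the wrist camera it gives the pose at the moment of the call.
- arm.job_done(): hands the job in; it is judged then, once.
The state is a dict: "clock": time; "qpos": joint angles; "joint_velocities": joint speeds; "effort": joint torques, N m; "ee_pos": TCP position; "eef_rot": TCP orientation; "wrist_force": force on the tool from outside, world axes, zero at the start; "torque": the same for the moment, N m; "opening": finger opening in m; "grasp_force": force on a finger pad.
Only numpy, scipy, OpenCV 4.12 (cv2) and the standard library are available. Lean on these libraries where they do the work, as an engineer would, in place of code of your own. Each camera call takes 0.05 s, during which the arm holds its last target. There are 200 camera calls.

## Working session

There is one attempt and no reset: what is moved stays moved. The work goes in short steps, Python scripts to look and compute and a tool call to move; the robot and the scene stay as the last step left them, time stands still between calls to the robot, and variables do not carry over. Pictures are saved under pics/ and viewed, at most 10 in all, crops included, and the job is handed in when it is done.

Besides the shell and the picture viewer there is one more tool, called after "Call:" in YAML: its name, and indented under it one key for each argument. send_rows: Moves the arm, as the interface text tells. Its arguments: {"type":"object","properties":{"moves":{"type":"string"}},"required":["moves"]}

```bash
mkdir -p pics; ls; python3 - <<'E'
from cell import arm
import cv2,numpy as np
s=arm.get_state();print(s)
for n in("side","top"):
    im=arm.get_image(n);cv2.imwrite(f"pics/{n}0.png",im[:,:,::-1]);print(n,arm.camera_info(n))
E
```

```text
pics
{'clock': 0.0, 'qpos': array([-1.37230506e+00,  3.78057810e-01,  7.96286019e-02,  1.27440038e+00,
       -1.56273733e-06,  1.46048467e+00]), 'joint_velocities': array([ 0.00104804, -0.00066741,  0.00048335, -0.0009678 , -0.00217336,
       -0.00036011]), 'effort': array([-2.88718747e-04, -4.63599479e+01,  2.69877720e+01,  2.07295956e-02,
       -3.72189311e-05,  6.76925396e-06]), 'ee_pos': array([ 0.1746295 , -0.54719256,  0.24906488]), 'eef_rot': array([-1.01561011e-03,  9.88103245e-01,  1.53788631e-01, -4.55892170e-05]), 'wrist_force': array([ 0.51171882, -0.23413478, -0.37048616]), 'torque': array([-0.00152198, -0.04557855,  0.01257636]), 'grasp_force': 0.0, 'opening': 0.08553570395192109}
side {'fx': 473.3974798108639, 'fy': 473.3974798108639, 'cx': 324.751623161763, 'cy': 199.26632040546446, 'D': array([0.03562029, 0.        , 0.        , 0.        , 0.        ]), 'cam_to_world': array([[ 6.86198534e-01, -5.11108252e-01,  5.17590501e-01,
         1.47633742e-01],
       [-7.27414147e-01, -4.81678246e-01,  4.88727661e-01,
        -3.97558516e-01],
       [-4.80655477e-04, -7.11866857e-01, -7.02314279e-01,
         6.92780033e-01],
       [ 0.00000000e+00,  0.00000000e+00,  0.00000000e+00,
         1.00000000e+00]])}
top {'fx': 368.89994224139366, 'fy': 368.89994224139366, 'cx': 316.17385069966616, 'cy': 198.01929106876975, 'D': array([-0.08776875,  0.        ,  0.        ,  0.        ,  0.        ]), 'cam_to_world': array([[ 0.00803774, -0.99481573,  0.10137585,  0.51094052],
       [-0.99990714, -0.00688013,  0.01176348,  0.01199606],
       [-0.01100502, -0.10146099, -0.99477865,  0.9008872 ],
       [ 0.        ,  0.        ,  0.        ,  1.        ]])}
```

View pics/top0.png

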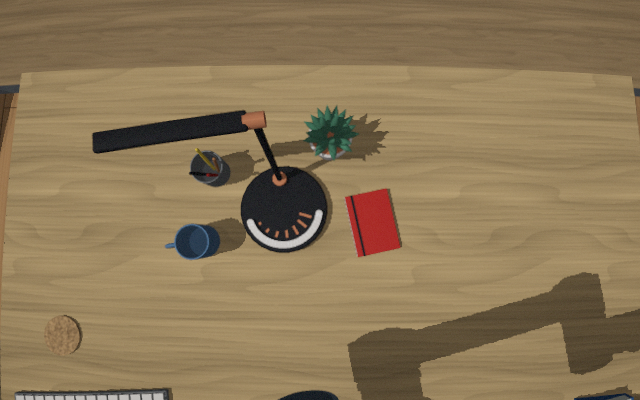

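View pics/side0.png

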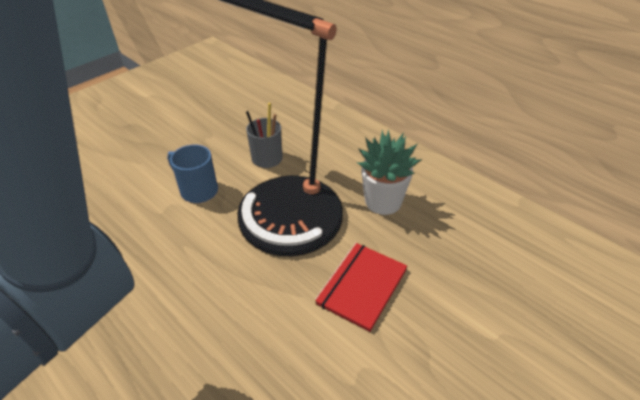

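The top view shows the lamp base at about (284,209). The white strip runs from (250,222), the dim left end, to (319,213), the bright right end. The mug is at (195,242) and the notebook at (373,222). The side view shows the same strip unobstructed, from (250,198) to (320,232).

```bash
cat > h.py <<'E'
import cv2,numpy as np
from scipy.optimize import least_squares
def ray(ci,px,z):
    K=np.array([[ci['fx'],0,ci['cx']],[0,ci['fy'],ci['cy']],[0,0,1.]])
    u=cv2.undistortPoints(np.array(px,float).reshape(-1,1,2),K,np.array(ci['D'])).reshape(-1,2)
    T=ci['cam_to_world'];d=np.c_[u,np.ones(len(u))]@T[:3,:3].T;o=T[:3,3]
    return (o+d*((z-o[2])/d[:,2])[:,None])[:,:2]
def strip(im,ci,roi):
    x0,x1,y0,y1=roi
    hsv=cv2.cvtColor(im,cv2.COLOR_RGB2HSV)
    m=((hsv[...,1]<60)&(hsv[...,2]>130)).astype(np.uint8);k=np.zeros_like(m);k[y0:y1,x0:x1]=1;m*=k
    n,l,st,_=cv2.connectedComponentsWithStats(m);i=1+np.argmax(st[1:,4])
    v,u=np.nonzero(l==i);P=ray(ci,np.c_[u,v],.030)
    # area-weighted: mean of r over 77..93 band ~ fit all points at distance 85
    f=least_squares(lambda c:np.hypot(*(P-c).T)-.0852,P.mean(0)+[.06,0]);c=f.x
    a=np.unwrap(np.arctan2(*(P-c).T[::-1])%(2*np.pi));r=np.hypot(*(P-c).T)
    lo,hi=np.percentile(a,[.3,99.7])
    H,S=hsv[...,0],hsv[...,1]
    cm=((H<14)&(S>90)&(hsv[...,2]>90)).astype(np.uint8)*k
    n,l2,s2,ce=cv2.connectedComponentsWithStats(cm)
    B=[]
    for j in range(1,n):
        if s2[j,4]>=3:
            q=ray(ci,ce[j:j+1],.022)[0]-c; B.append((round(np.degrees(np.arctan2(q[1],q[0]))%360,1),round(1e3*np.hypot(*q)),s2[j,4]))
    print('c',c.round(4),'rms',f.fun.std().round(4),'r',np.percentile(r,[2,98]).round(4),'ends',np.degrees([lo,hi]).round(1),'mid',np.degrees((lo+hi)/2).round(2),'n',len(P));print(sorted(B))
    return c,(lo+hi)/2
E
python3 - <<'E'
from h import *
from cell import arm
for n,roi in(("top",(243,326,170,250)),("side",(238,345,178,253))):
    strip(cv2.imread(f"pics/{n}0.png")[:,:,::-1].copy(),arm.camera_info(n),roi)
s=arm.get_state()
from scipy.spatial.transform import Rotation as R
print(R.from_quat(np.roll(s['eef_rot'],-1)).as_matrix().round(3))
E
```

```text
c [0.5748 0.1009] rms 0.0049 r [0.0768 0.0932] ends [108.6 267.5] mid 188.06 n 729
[(np.float64(9.5), 71, np.int32(114)), (np.float64(122.0), 66, np.int32(8)), (np.float64(143.6), 64, np.int32(17)), (np.float64(165.8), 62, np.int32(21)), (np.float64(187.8), 60, np.int32(27)), (np.float64(209.7), 58, np.int32(34)), (np.float64(232.2), 56, np.int32(39)), (np.float64(254.4), 54, np.int32(46))]
c [0.5744 0.1008] rms 0.006 r [0.0748 0.095 ] ends [107.  268.9] mid 187.91 n 1036
[(np.float64(12.3), 78, np.int32(185)), (np.float64(120.1), 67, np.int32(15)), (np.float64(141.7), 64, np.int32(24)), (np.float64(164.1), 61, np.int32(35)), (np.float64(186.8), 57, np.int32(41)), (np.float64(209.4), 54, np.int32(46)), (np.float64(232.5), 53, np.int32(53)), (np.float64(255.5), 51, np.int32(63))]
[[ 0.953  0.304 -0.   ]
 [ 0.304 -0.953  0.002]
 [ 0.    -0.002 -1.   ]]
```

Call:
send_rows:
  moves: "0 2.8 -2.9 0 0 0 -7; 0 5.6 -5.8 0 0 0 -14; 0 8.4 -8.7 0 0 0 -21; 0 11.2 -11.6 0 0 0 -28; 0 14 -14.5 0 0 0 -35; 0 16.8 -17.4 0 0 0 -42; 0 19.6 -20.3 0 0 0 -49; 0 22.4 -23.2 0 0 0 -56; 0 25.2 -26.1 0 0 0 -63; 0 28 -29 0 0 0 -70; 0 30.8 -31.9 0 0 0 -77; 0 33.6 -34.8 0 0 0 -84; 0 36.4 -37.7 0 0 0 -91; 0 39.2 -40.6 0 0 0 -98; 0 42 -43.5 0 0 0 -105; 0 44.8 -46.4 0 0 0 -112; 0 47.6 -49.3 0 0 0 -119; 0 50.4 -52.2 0 0 0 -126; 0 53.2 -55.1 0 0 0 -133; 0 55.7 -57.8 0 0 0 -140"

```text
clock: 1.77
ee_pos: [0.5301, 0.1745, 0.2494]
eef_rot: [-0.0, 0.19, 0.982, -0.0]
wrist_force: [0.6, -1.1, 0.6]
opening: 0.0
grasp_force: 0.0
```

Call:
send_rows:
  moves: "0 0 0 3 0 0 -6; 0 0 0 6 0 0 -12; 0 0 0 9 0 0 -18; 0 0 0 12 0 0 -24; 0 0 0 15 0 0 -30; 0 0 0 17 0 0 -30; 0 0 0 17 0 0 -30; 0 0 0 17 0 0 -30; 0 0 0 17 0 0 -30; 0 0 0 17 0 0 -30"

```text
clock: 2.6
ee_pos: [0.5314, 0.1724, 0.0819]
eef_rot: [0.002, -0.067, 0.998, 0.0]
wrist_force: [0.0, -0.2, 0.9]
opening: -0.0001
grasp_force: 0.0
```

```bash
python3 - <<'E'
from cell import arm
import cv2
from scipy.spatial.transform import Rotation as R
import numpy as np
s=arm.get_state();print(s['clock'],s['ee_pos'].round(4),s['wrist_force'],R.from_quat(np.roll(s['eef_rot'],-1)).as_matrix().round(4))
a=arm.get_image("wrist");b=arm.get_image("side")
cv2.imwrite("pics/w1.png",np.vstack([a,b])[:,:,::-1][:, :]) 
cv2.imwrite("pics/w1s.png",cv2.resize(np.hstack([a,b])[:,:,::-1],(800,250),interpolation=cv2.INTER_AREA))
E
```

```text
2.6 [0.5314 0.1724 0.0819] [ 0.04813079 -0.1792622   0.90994717] [[-9.910e-01 -1.337e-01  3.500e-03]
 [-1.337e-01  9.910e-01  6.000e-04]
 [-3.500e-03  2.000e-04 -1.000e+00]]
```

View pics/w1s.png

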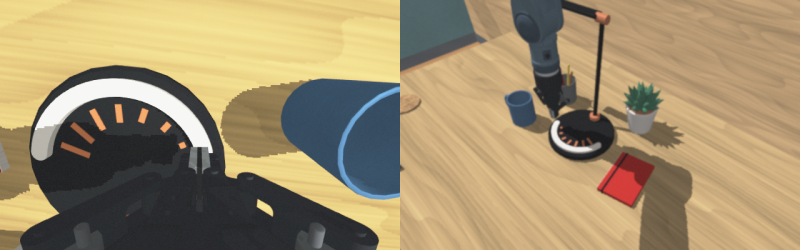

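The wrist view shows the closed fingertips just over the strip's dim end at about (200,155), beside the shortest bar. The side view shows nothing else near the gripper. I'll check the centre against the wrist camera.

```bash
python3 - <<'E'
from h import *
from cell import arm
im=cv2.imread("pics/w1.png")[:400,:,::-1].copy()
strip(im,arm.camera_info("wrist"),(45,345,100,265))
E
```

```text
c [0.5736 0.1018] rms 0.0051 r [0.0759 0.0933] ends [113.9 267. ] mid 190.45 n 11547
[(np.float64(122.7), 64, np.int32(59)), (np.float64(145.3), 63, np.int32(79)), (np.float64(167.7), 61, np.int32(110)), (np.float64(189.6), 59, np.int32(137)), (np.float64(211.5), 58, np.int32(174)), (np.float64(233.3), 57, np.int32(433)), (np.float64(254.7), 56, np.int32(471))]
```

Call:
send_rows:
  moves: "0 0.25 0.1 1 0 0 0; 0 0.25 0.1 2 0 0 0; 0 0.25 0.1 2.5 0 0 0; 0 0.25 0.1 2.8 0 0 0; 0 0.25 0.1 2.8 0 0 0; 0 0.25 0.1 2.8 0 0 0; 0 0.25 0.1 2.8 0 0 0; 0 0.25 0.1 2.8 0 0 0"

```text
clock: 3.37
ee_pos: [0.5276, 0.1728, 0.0524]
eef_rot: [0.0, -0.067, 0.998, 0.0]
wrist_force: [-0.3, -0.5, -0.3]
opening: -0.0001
grasp_force: 0.0
```

Call:
send_rows:
  moves: "0 -0.1 0 0.1 0 0 0; 0 -0.1 0 0.2 0 0 0; 0 -0.1 0 0.3 0 0 0; 0 -0.1 0 0.4 0 0 0; 0 -0.1 0 0.5 0 0 0; 0 -0.1 0 0.5 0 0 0; 0 -0.1 0 0.5 0 0 0; 0 -0.1 0 0.5 0 0 0"

```text
clock: 4.03
ee_pos: [0.5282, 0.1729, 0.0471]
eef_rot: [0.0, -0.067, 0.998, -0.0]
wrist_force: [0.9, 0.4, 1.4]
opening: 0.0002
grasp_force: 0.5
```

```bash
python3 - <<'E'
from cell import arm
import cv2,numpy as np
F=[]
for i in range(8):
    a=arm.get_image("wrist");s=arm.get_state();F.append(s['wrist_force'])
print(s['ee_pos'].round(4),np.mean(F,0).round(2),np.std(F,0).round(2))
cv2.imwrite("pics/w2.png",cv2.resize(a[180:300,240:440,::-1],(800,480)))
E
```

```text
[0.5282 0.1729 0.047 ] [0.54 0.18 1.11] [0.21 0.24 0.27]
```

View pics/w2.png

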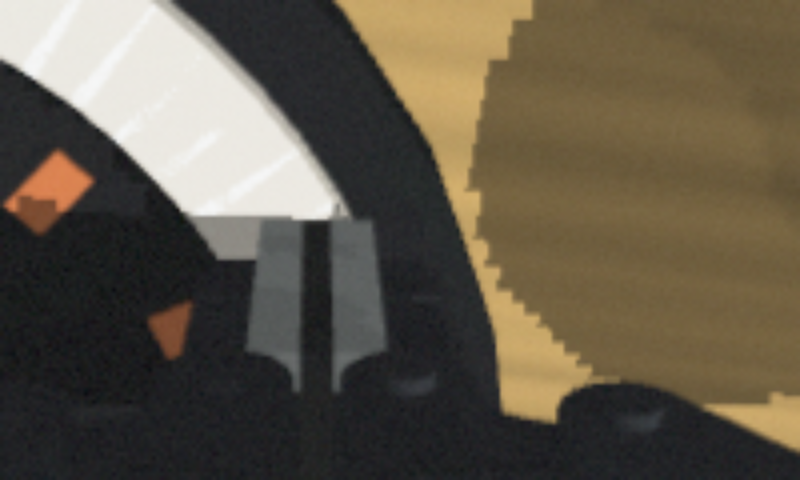

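The fingertips rest on the strip, centred across it beside the shortest bar, at about 1 N. Next I'll work out the arc offsets in tool axes.

```bash
python3 - <<'E'
import numpy as np
c=np.array([.5742,.1012]);P=lambda d:c+.085*np.array([np.cos(np.radians(d)),np.sin(np.radians(d))])
X=np.array([-.991,-.134]);Y=np.array([-.134,.991])
for s in range(6):
    a=122.3+22*s;p=P(a);print(s,'start',p.round(4),end=' ')
    print('; '.join('%.2f %.2f'%(100*(P(a+d)-p)@X.T if 0 else 100*((P(a+d)-p)@X),100*((P(a+d)-p)@Y)) for d in np.arange(2.2,22.1,2.2)))
print(P(254.3))
E
```

```text
0 start [0.5288 0.173 ] 0.29 -0.14; 0.58 -0.29; 0.86 -0.46; 1.14 -0.63; 1.41 -0.82; 1.67 -1.01; 1.93 -1.22; 2.17 -1.43; 2.41 -1.66; 2.64 -1.89
1 start [0.5052 0.1508] 0.22 -0.24; 0.43 -0.49; 0.63 -0.75; 0.82 -1.01; 1.00 -1.29; 1.17 -1.56; 1.33 -1.85; 1.48 -2.14; 1.61 -2.44; 1.74 -2.74
2 start [0.4916 0.1213] 0.11 -0.31; 0.21 -0.62; 0.30 -0.93; 0.38 -1.25; 0.45 -1.57; 0.50 -1.89; 0.54 -2.21; 0.57 -2.54; 0.58 -2.86; 0.59 -3.19
3 start [0.4901 0.0889] -0.01 -0.33; -0.03 -0.65; -0.07 -0.98; -0.11 -1.30; -0.17 -1.62; -0.24 -1.94; -0.33 -2.25; -0.42 -2.57; -0.53 -2.87; -0.65 -3.18
4 start [0.5008 0.0583] -0.13 -0.30; -0.27 -0.59; -0.43 -0.88; -0.59 -1.16; -0.77 -1.44; -0.95 -1.71; -1.15 -1.97; -1.36 -2.22; -1.57 -2.47; -1.80 -2.70
5 start [0.5222 0.0339] -0.23 -0.23; -0.48 -0.45; -0.73 -0.66; -0.98 -0.86; -1.25 -1.05; -1.52 -1.22; -1.80 -1.39; -2.09 -1.55; -2.38 -1.70; -2.68 -1.83
[0.55119896 0.0193712 ]
```

Call:
send_rows:
  moves: "0 0.26 -0.14 0.02 0 0 0; 0 0.54 -0.29 0.04 0 0 0; 0 0.82 -0.46 0.05 0 0 0; 0 1.1 -0.63 0.05 0 0 0; 0 1.37 -0.82 0.05 0 0 0; 0 1.63 -1.01 0.05 0 0 0; 0 1.89 -1.22 0.05 0 0 0; 0 2.13 -1.43 0.05 0 0 0; 0 2.37 -1.66 0.05 0 0 0; 0 2.6 -1.89 0.05 0 0 0"

```text
clock: 5.27
ee_pos: [0.5046, 0.1504, 0.0465]
eef_rot: [-0.0, -0.067, 0.998, 0.0]
wrist_force: [0.5, 0.3, 0.8]
opening: 0.0001
grasp_force: 0.7
```

Call:
send_rows:
  moves: "0 0.19 -0.22 0 0 0 0; 0 0.38 -0.46 0 0 0 0; 0 0.58 -0.72 0 0 0 0; 0 0.77 -0.98 0 0 0 0; 0 0.95 -1.26 0 0 0 0; 0 1.12 -1.53 0 0 0 0; 0 1.28 -1.82 0 0 0 0; 0 1.43 -2.11 0 0 0 0; 0 1.56 -2.41 0 0 0 0; 0 1.69 -2.71 0 0 0 0"

```text
clock: 6.1
ee_pos: [0.4916, 0.1212, 0.0465]
eef_rot: [-0.0, -0.067, 0.998, -0.0]
wrist_force: [-0.2, 0.6, 0.9]
opening: -0.0
grasp_force: 0.7
```

Call:
send_rows:
  moves: "0 0.11 -0.31 0.01 0 0 0; 0 0.21 -0.62 0.02 0 0 0; 0 0.3 -0.93 0.03 0 0 0; 0 0.38 -1.25 0.03 0 0 0; 0 0.45 -1.57 0.03 0 0 0; 0 0.5 -1.89 0.03 0 0 0; 0 0.54 -2.21 0.03 0 0 0; 0 0.57 -2.54 0.03 0 0 0; 0 0.58 -2.86 0.03 0 0 0; 0 0.59 -3.19 0.03 0 0 0"

```text
clock: 6.93
ee_pos: [0.4902, 0.0888, 0.0462]
eef_rot: [-0.0, -0.067, 0.998, -0.0]
wrist_force: [-0.4, 0.8, 2.5]
opening: -0.0
grasp_force: 0.8
```

```bash
python3 - <<'E'
from cell import arm
import cv2,numpy as np
from h import *
F=[]
for i in range(4):
    a=arm.get_image("wrist");s=arm.get_state();F.append(s['wrist_force'])
print(s['ee_pos'].round(4),np.mean(F,0).round(2))
cv2.imwrite("pics/w3.png",a[:,:,::-1])
try: strip(a,arm.camera_info("wrist"),(0,640,0,400))
except Exception as e: print(e)
E
```

```text
[0.4903 0.0885 0.0461] [-0.15 -0.87  1.58]
c [0.571  0.1033] rms 0.0043 r [0.0757 0.0921] ends [137.8 185.9] mid 161.83 n 2951
[(np.float64(121.8), 63, np.int32(50)), (np.float64(250.9), 174, np.int32(4864)), (np.float64(255.7), 70, np.int32(27)), (np.float64(268.2), 180, np.int32(3707))]
```

View pics/w3.png

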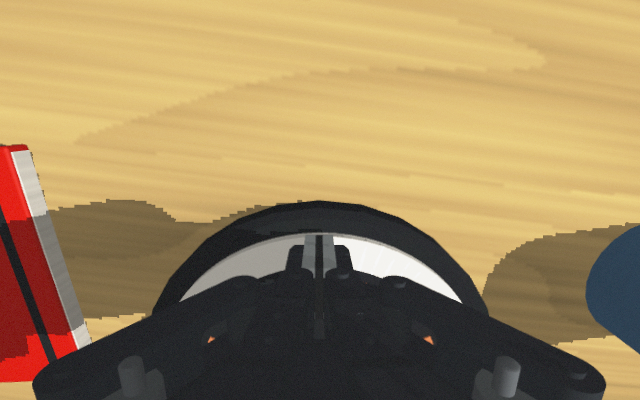

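The wrist view shows the fingertips at the front of the strip, with the tip edge at (318,235) close to the strip's outer edge at row 233. I'll check the tip geometry and whether the lamp has moved.

```bash
python3 - <<'E'
from cell import arm
import cv2,numpy as np
from h import *
from scipy.spatial.transform import Rotation as R
def proj(ci,P):
    K=np.array([[ci['fx'],0,ci['cx']],[0,ci['fy'],ci['cy']],[0,0,1.]]);T=np.linalg.inv(ci['cam_to_world'])
    return cv2.projectPoints(np.array(P,float),cv2.Rodrigues(T[:3,:3])[0],T[:3,3],K,np.array(ci['D']))[0].reshape(-1,2).round(1)
s=arm.get_state();ci=arm.camera_info("wrist");Rm=R.from_quat(np.roll(s['eef_rot'],-1)).as_matrix()
print('tip x=-11,0,8,11:',proj(ci,[s['ee_pos']+Rm@[x,0,.019] for x in(-.011,0,.008,.011)]).tolist())
u=np.array([np.cos(np.radians(210.3-22)),np.sin(np.radians(210.3-22))])
print('strip r=77,85,93 z=.0275:',proj(ci,[[*(np.array([.5742,.1012])+r*u),.0275] for r in(.077,.085,.093)]).tolist())
print(ci['cam_to_world'].round(3)[:3,3])
for n,roi in(("top",(243,326,170,250)),("side",(238,345,178,253))):
    im=arm.get_image(n);cv2.imwrite(f"pics/{n}3.png",im[:,:,::-1]);
    b=cv2.imread(f"pics/{n}0.png")[:,:,::-1]
    if n=="side": cv2.imwrite("pics/s3.png",np.hstack([cv2.resize(q[150:270,220:360,::-1],(400,343)) for q in(b,im)]))
E
```

```text
tip x=-11,0,8,11: [[319.2, 271.9], [319.1, 252.0], [319.1, 237.0], [319.1, 231.2]]
strip r=77,85,93 z=.0275: [[320.2, 266.7], [320.1, 252.1], [319.9, 237.0]]
[0.425 0.08  0.17 ]
```

View pics/s3.png

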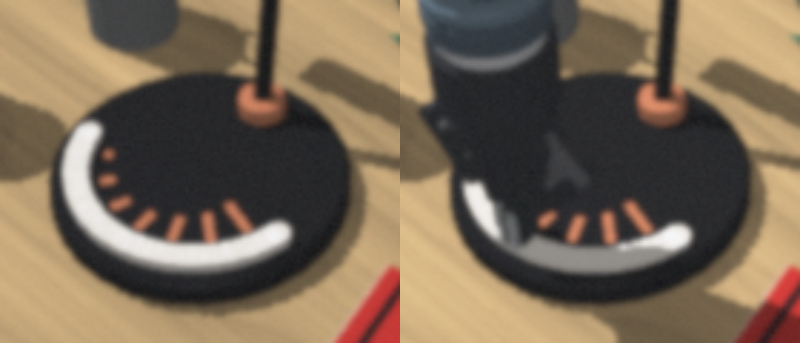

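The lamp base and stem sit exactly as before, and the tips are on the strip within about 2 mm of the centre line. I'll continue with a 1 mm outward trim.

Call:
send_rows:
  moves: "0 0.02 -0.31 0 0 0 0; 0 0.03 -0.62 0 0 0 0; 0 0.03 -0.95 0 0 0 0; 0 -0.01 -1.27 0 0 0 0; 0 -0.07 -1.59 0 0 0 0; 0 -0.14 -1.91 0 0 0 0; 0 -0.23 -2.22 0 0 0 0; 0 -0.32 -2.54 0 0 0 0; 0 -0.43 -2.84 0 0 0 0; 0 -0.55 -3.15 0 0 0 0"

```text
clock: 8.07
ee_pos: [0.4999, 0.0584, 0.0461]
eef_rot: [-0.0, -0.067, 0.998, -0.0]
wrist_force: [0.3, 0.5, 2.0]
opening: -0.0002
grasp_force: 0.8
```

Call:
send_rows:
  moves: "0 -0.13 -0.3 0 0 0 0; 0 -0.27 -0.59 0 0 0 0; 0 -0.43 -0.88 0 0 0 0; 0 -0.59 -1.16 0 0 0 0; 0 -0.77 -1.44 0 0 0 0; 0 -0.95 -1.71 0 0 0 0; 0 -1.15 -1.97 0 0 0 0; 0 -1.36 -2.22 0 0 0 0; 0 -1.57 -2.47 0 0 0 0; 0 -1.8 -2.7 0 0 0 0"

```text
clock: 8.9
ee_pos: [0.5215, 0.0341, 0.0461]
eef_rot: [-0.0, -0.067, 0.998, -0.0]
wrist_force: [-0.8, 0.4, 1.5]
opening: -0.0
grasp_force: 0.8
```

Call:
send_rows:
  moves: "0 -0.23 -0.23 0 0 0 0; 0 -0.48 -0.45 0 0 0 0; 0 -0.73 -0.66 0 0 0 0; 0 -0.98 -0.86 0 0 0 0; 0 -1.25 -1.05 0 0 0 0; 0 -1.52 -1.23 0 0 0 0; 0 -1.8 -1.4 0 0 0 0; 0 -2.09 -1.56 0 0 0 0; 0 -2.38 -1.71 0 0 0 0; 0 -2.7 -1.85 0 0 0 0; 0 -2.7 -1.85 0 0 0 0; 0 -2.7 -1.85 0 0 0 0"

```text
clock: 9.9
ee_pos: [0.5516, 0.0193, 0.0464]
eef_rot: [0.001, -0.067, 0.998, -0.0]
wrist_force: [2.1, -0.9, 0.5]
opening: -0.0001
grasp_force: 0.7
```

```bash
python3 - <<'E'
from cell import arm
import cv2,numpy as np
a=arm.get_image("wrist");b=arm.get_image("side");t=arm.get_image("top");s=arm.get_state()
print(s['clock'],s['ee_pos'].round(4),s['wrist_force'].round(2))
cv2.imwrite("pics/end.png",np.hstack([cv2.resize(q[:,:,::-1],(400,300)) for q in(a[140:380,160:480],b[150:270,220:380])]))
E
```

```text
10.05 [0.5513 0.0194 0.0465] [-0.13 -0.69  1.35]
```

View pics/end.png

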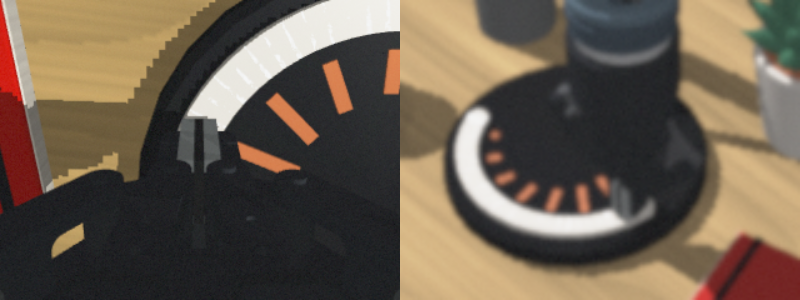

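The end view shows the fingertips resting on the strip at about (200,135) in the left crop, in line with the longest bar, with a light force of about 1.3 N. The lamp has not moved.

```bash
python3 -c "
from cell import arm
print(arm.job_done())"
```

```text
the job is handed in; nothing more can be done
None
```

The fingertips slid along the strip from the shortest to the longest copper bar in one contact stroke, with wrist force readings never above about 2.5 N. They now rest lightly at the longest bar, and the job was handed in at about 10 s; I have not seen the verdict.

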